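# Press the back cover onto a camera

### The job

Slide the camera in its sled in between the two rails and along them, under the overhanging press head, until the sled sits fully home against the end stop. Then swing the press lever down to its stop, so that the camera's back cover is pressed fully home, and let the lever spring back up. Leave the sled home under the press and do not disturb the other things on the bench.

Things in the scene. Friction and masses are not known exactly. Their poses are not given: they have to be found in the camera images.
- press: Hand press on a fixed aluminium base plate 12 mm thick. Origin: on the bench, straight below the ram axis. z up; y along the channel, out of the press toward the open apron (a sled goes home along -y); x across the channel to the far rail and column. All sizes below 'in press frame' are mm in these axes. Plate: x -110 to 140, y -80 to 280.
- far_rail (a point): Steel bar along the whole channel; this point: top of its inner face, press frame (41.5, 120, 30). Inner face x = 41.5, y from -40 to 280, top z = 30.
- near_rail (a point): Short steel bar on the robot's side; this point: top of its inner face at its mouth, press frame (-41.5, 60, 30). Inner face x = -41.5, y from -35 to 60; then a flared lead-in to y = 92, x = -67, same height. The channel between the rails is 83 wide; beyond y = 92 the apron is open toward -x.
- end_stop (a point): Steel bar closing the channel; this point: top middle of its face, press frame (0, -35, 30).
- head_front (a point): Grey press head overhanging the channel: press frame x -45 to 120, y -30 to 30, z 95 to 187; this point: middle of its lower edge on the sled's side (0, 30, 95). It stands on a column beyond the far rail (x 60 to 120, y -35 to 35). The steel ram, diameter 26, hangs below it at x = y = 0: lower end at z = 85, or 67 with the lever at its stop.
- ram_axis (a point): The point on the ram axis at the height of the sliding surface (top of the base plate, 12 mm above the bench). Axes as press.
- sled: Loose grey plastic sled standing on the apron, about 0.5 kg with its camera. Origin: centre of its underside. Plate 80 (x) by 120 (y) by 15 mm high; its -y end enters the press first. At its +y end stands a push plate 60 wide, 8 thick, top z = 47, outer face at y = 60. Home: origin at x 0, y 25, z 12 mm in the press frame, sled axes along the press axes.
- camera_axis (a point): Axis of the camera on the sled, at the sled's underside (sled x 0, y -25 mm); right under the ram when the sled is home. The camera is a black cylinder, diameter 48, fixed to the sled, top at sled z = 51 mm, with two low ears along x and an aluminium back cover (diameter 42) on top.
- cover (a joint): How far the camera's back cover has been pressed down, in m: 0 = standing 6 mm proud (flange 4 mm thick, its top 61 mm above the sled's underside), 0.006 = fully home (flange on the housing). A tight fit: takes about 25 N to move and stays where it is pressed.
- lever (a joint): Angle of the sprung press lever, rad: 0 = up at rest, 0.9 = down at its stop. It points to -y of the press frame: at 0 it rises 0.6 rad above level, at 0.9 it droops 0.3 below. Moves the ram 20 mm per rad. Spring 0.5 N m at rest, 1.1 at the stop; pressing the cover adds 0.5. Springs back when let go.
- lever_pivot (a point): Lever's pivot, on the -x face of the head: press frame (-65, 0, 140); the axle runs along x and the lever swings in the plane x = -65.
- lever_grip (a point): Centre of the lever's black round grip, on the bar's axis, 140 mm from the pivot. The grip is 22 mm in diameter and spans 105 to 165 mm from the pivot; the rest is a bare steel bar of diameter 12.
- dome_camera: Bystander: a black dome camera, 52 mm across, 39 mm high, standing on the bench on the robot's side of the press. Origin: centre of its underside.
- screwdriver: Bystander: a screwdriver, 170 mm long, lying on the bench to the -y side of the press.
- tin: Bystander: a small aluminium tin, 50 mm across, 55 mm high, standing on the bench just off the base plate's -y end. Origin: centre of its underside.
Mind the look-alikes: they are no part of the job. There is more than one size of the sled; the job needs the middle-sized.

How it is judged:
On the way, in this order (a step that is already met when the one before it is completed fails the run):
1. the sled is home under the press, with the cover still proud and the lever up (distance between camera_axis and ram_axis below 0.005 m and angle between the y axis of sled and the y axis of press, either way round below 0.06 rad and value of joint lever below 0.1 rad and value of joint cover below 0.002 m), for 0.2 s.
2. the lever is at its stop with the sled home (value of joint lever above 0.85 rad and distance between camera_axis and ram_axis below 0.005 m), for 0.1 s.
At the end, for the whole second after the job is handed in: The sled rests home against the end stop (camera axis within 5 mm of the ram axis, sled within 0.06 rad of the channel), the back cover is pressed in by at least 4.8 of its 6 mm, and the lever has sprung back up (below 0.06 rad) (distance between camera_axis and ram_axis below 0.005 m and angle between the y axis of sled and the y axis of press, either way round below 0.06 rad and value of joint cover above 0.0048 m and value of joint lever below 0.06 rad and linear speed of sled below 0.01 m/s); the robot touches nothing.
It fails at once if a bystander (dome camera, screwdriver or tin) is moved by more than 25 mm (distance of any of dome_camera, screwdriver, tin from where it was at the start of the episode above 0.025 m).
It also fails if it takes over 70 s, if anything falls off the work surface, if the arm or the gripper's body presses on something with over 40 N, if the wrist force passes 120 N, or if a joint passes its speed limit or range.

### The arm

A 6-joint arm with a two-finger parallel gripper is mounted at the origin on the work surface. World frame = base frame: x ahead of the robot, y to its left, z up, the work surface at z = 0. Lengths are in m, angles in rad, forces in N, time in s.
With the tool pointing down it reaches from about 0.325 to 0.775 m from the base axis. Payload 9.3 kg.
Tool frame: the origin (TCP) lies midway between the tips of the shut fingers; the grasp point (between the pads) lies 19 mm behind it; z points along the fingers, y is the line along which they close (so a half turn about z gives the same grasp; the last joint's range is limited). The gripper opens to 85 mm and grips with 20 to 120 N. Pads are 22 mm wide; open, the fingers measure 114 mm over their backs; the gripper's body (76 mm by 85 mm) begins 54 mm behind the grasp point. The pads swing forward as they close: fully open they stand 13 mm farther back than shut.
Start: joints at [-1.283, 0.259, 0.021, 1.334, 0, 1.418], TCP at [0.235, -0.497, 0.231] pointing down, gripper open.
Joint ranges: [-3.04, 3.04], [-0.91, 1.82], [-1.04, 1.36], [-1.92, 1.95], [-1.52, 1.45], [-3.14, 3.14]. Speed limits (rad/s): [2.22, 2.22, 2.79, 3.14, 3.14, 3.14].

### API

Orientations are given as a rotation vector (axis times angle).
In Python, from workcell import ctrl gives the robot as it stands.
- The arm moves only by the shell command python3 -m inch 'ROWS'. ROWS is JSON, a list of rows, each an object of numbers: "x", "y", "z": the shift along the tool's x, y, z normalised to -1 to 1, where 1 is 250 mm; "ax", "ay", "az": the turn, a rotation vector about the tool's x, y, z normalised to -1 to 1, where 1 is 90 degrees; "hand": the closure, from 0 (fully open) to 1 (shut). In form: [{"x": .., "y": .., "z": .., "ax": .., "ay": .., "az": .., "hand": ..}, ...]. A call has 1 to 20 rows; each row is the pose to reach, as a shift and turn from the pose commanded when the call began, along the tool's axes at that moment; what a row does not reach only later rows make up. A row lasts 1/12 s, in which the tool goes at most 41.7 mm and 7.16 degrees, less where a joint would pass 70% of its speed; a pose out of reach is approached as far as the arm can. A call with a number of a shift or a turn outside -1 to 1 is refused whole. A call with a gripper value outside its range is refused whole. The fingers move at their own pace and stop on an object; the grip force is fixed at half the most. Time passes only in rows, so rows that repeat a pose let the fingers close. It gives the time, the measured TCP pose, the force, the opening and the grip force at its end, in the units of the state.
- ctrl.sense(): the state, without advancing time (a new reading comes with each control period).
- ctrl.camera(name): name is "scene" or "top" or "wrist"; returns (picture, depth): 420x560x3 uint8, red, green, blue; 420x560 float32, m along the optical axis (not along the pixel's ray), 0 where there is no reading.
- ctrl.calibration(name): a dict with "fx", "fy", "cx", "cy" (pixels), "xyz" and "orientation" of the camera in the world. Camera axes: x right, y down, z forward; pixel columns grow to the right and rows downward; lengths in m; the calibration is good to about 2 mm. A picture is of the moment at which its call begins: read the wrist's pose just before it. calibration takes no time and is no camera call; for the wrist camera it gives the pose at the moment of the call.
- ctrl.finish_job(): hands the job in; it is judged then, once.
The state is a dict: "time_s": time; "joints": joint angles; "qd": joint speeds; "tau": joint torques, N m; "ee_pos": TCP position; "tcp_rot": TCP orientation; "contact_force": force on the tool from outside, world axes, zero at the start; "moment": the same for the moment, N m; "width": finger opening in m; "grasp_force": force on a finger pad.
Only numpy, scipy, OpenCV 4.12 (cv2) and the standard library are available. Lean on these libraries where they do the work, as an engineer would, in place of code of your own. Each camera call takes 0.05 s, during which the arm holds its last target. There are 200 camera calls.

## Working session

There is one attempt and no reset: what is moved stays moved. The work goes in short steps, Python scripts to look and compute and a shell command to move; the robot and the scene stay as the last step left them, time stands still between calls to the robot, and variables do not carry over. Pictures are saved under pics/ and viewed, at most 10 in all, crops included, and the job is handed in when it is done.

```bash
mkdir -p pics; ls; cat > h.py <<'E'
import numpy as np, cv2
from scipy.spatial.transform import Rotation as R
from workcell import ctrl
def grab(n,f=None):
    c=ctrl.calibration(n); im,d=ctrl.camera(n)
    if f: cv2.imwrite('pics/'+f,im[:,:,::-1]); np.savez('pics/'+f[:-4],im=im,d=d)
    return im,d,c
def rot(c):
    o=np.array(c['orientation'],float)
    return R.from_rotvec(o).as_matrix() if o.size==3 else (o if o.shape==(3,3) else R.from_quat(o).as_matrix())
def cloud(d,c):
    v,u=np.mgrid[:d.shape[0],:d.shape[1]]
    p=np.stack([(u-c['cx'])/c['fx']*d,(v-c['cy'])/c['fy']*d,d],-1)
    return p@rot(c).T+np.array(c['xyz'])
E
python3 - <<'E'
from h import *
print(ctrl.sense())
for n in('scene','top'):
    im,d,c=grab(n,n+'1.png'); print(n,c)
    np.save('pics/'+n+'1_cl.npy',cloud(d,c))
E
```

```text
pics
{'time_s': 0.0, 'joints': array([-1.28263738e+00,  2.59189532e-01,  2.07564060e-02,  1.33369299e+00,
       -1.40209943e-05,  1.41819031e+00]), 'qd': array([ 0.00153008, -0.00026248, -0.0011842 , -0.00063082, -0.00140831,
        0.00068277]), 'tau': array([-2.62892063e-04, -5.55644774e+01,  3.44523025e+01,  1.38791255e-02,
       -2.01221146e-04, -1.83136075e-05]), 'ee_pos': array([ 0.23455549, -0.49716671,  0.2306655 ]), 'tcp_rot': array([-3.06431608e+00, -6.86471369e-01,  1.63369946e-04]), 'contact_force': array([-0.86588961, -0.4999257 , -0.01330018]), 'moment': array([-0.00390081, -0.01920276,  0.03689561]), 'grasp_force': 0.0, 'width': 0.08540253923759544}
scene {'fx': 433.3265738292993, 'fy': 433.3265738292993, 'cx': 282.2968456679659, 'cy': 207.56804329454883, 'xyz': array([ 1.13209371, -0.16058707,  0.85319849]), 'orientation': array([-1.98175072, -1.48764915,  0.60309251])}
top {'fx': 412.78593719223466, 'fy': 412.78593719223466, 'cx': 274.49113164642114, 'cy': 213.33759095866816, 'xyz': array([ 0.35234145, -0.00593469,  1.01696462]), 'orientation': array([-2.13313527,  2.12020511, -0.1999707 ])}
```

View pics/scene1.png

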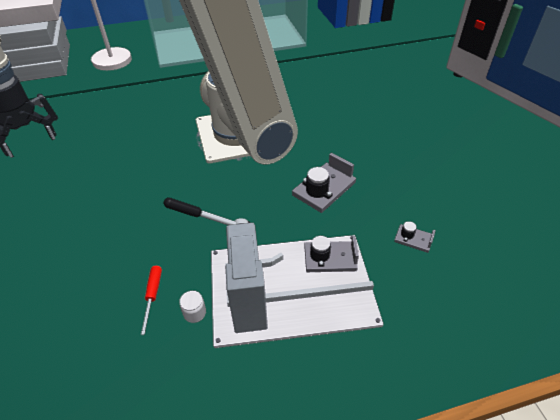

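View pics/top1.png

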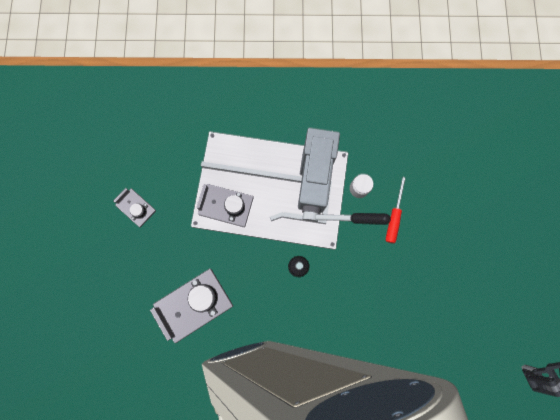

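The sled candidates in the top picture are the small one at (135,207), the middle one on the apron at (225,205) and the large one at (192,305). The job needs the middle-sized one, which stands on the apron. In the top picture the press head is at (320,165), the lever grip at (370,218), the dome camera at (299,266), the tin at (362,185) and the screwdriver at (395,222).

```bash
python3 - <<'E'
from h import *
P=np.load('pics/top1_cl.npy'); z=np.load('pics/top1.npz'); im=z['im']; 
c=ctrl.calibration('top')
def px(u,v): return np.round(P[v,u],4)
for n,u,v in [('small',135,207),('mid cover',233,204),('midplate',215,207),('large',192,310),('apron',270,200),('head',320,165),('grip',370,218),('bench',100,300)]: print(n,px(u,v))
# plate: bright pixels in region
g=im.astype(int).min(2); m=np.zeros(g.shape,np.uint8); m[125:255,185:352]=1
pl=(m>0)&(g>150)&(abs(P[...,2]-.012)<.008)
q=P[pl]; print('plate z',np.median(q[:,2]),len(q))
r=cv2.minAreaRect((q[:,:2]*1000).astype(np.float32)); print('plate rect mm',r)
# mid sled plate: z ~27mm, grey
s=(m>0)&(abs(P[...,2]-.027)<.005)&(g<150)
s[:, 260:]=False; s[:185]=False
q=P[s]; r=cv2.minAreaRect((q[:,:2]*1000).astype(np.float32)); print('sled rect',r,len(q),np.median(q[:,2]))
p=(m>0)&(abs(P[...,2]-.059)<.005); p[:,225:]=False;p[:185]=False
q=P[p];print('push',len(q),q.mean(0) if len(q) else 0)
for n,(a,b,cc,d) in {'large':(145,235,265,345),'small':(110,158,185,230)}.items():
    k=np.zeros(g.shape,bool);k[cc:d,a:b]=1;k&=P[...,2]>.006;q=P[k]
    print(n,cv2.minAreaRect((q[:,:2]*1000).astype(np.float32)),q[:,2].max())
h=(m>0)&(P[...,2]>.15);q=P[h];print('head',cv2.minAreaRect((q[:,:2]*1000).astype(np.float32)),q[:,2].max())
k=im[180:235,190:260][:,:,::-1];cv2.imwrite('pics/crop.png',cv2.resize(k,None,fx=8,fy=8,interpolation=cv2.INTER_CUBIC))
E
```

```text
small [0.5462 0.3252 0.0464]
mid cover [0.5494 0.0881 0.0735]
midplate [0.5511 0.1364 0.0281]
large [0.3053 0.1834 0.0214]
apron [0.5733 0.0023 0.0108]
head [ 0.6103 -0.1032  0.1865]
grip [ 0.4904 -0.193   0.2317]
bench [3.266e-01 4.097e-01 1.000e-04]
plate z 0.012468111152307282 8985
plate rect mm ((602.8515625, 1.701416015625), (359.54327392578125, 250.3887939453125), 81.5477294921875)
sled rect ((554.513427734375, 110.99343872070312), (117.66105651855469, 75.73209381103516), 75.42686462402344) 123 0.027413288520082846
push 94 [0.56893297 0.16355731 0.05922057]
large ((345.0152587890625, 149.41644287109375), (133.78341674804688, 280.8070068359375), 28.174293518066406) 1.0169646186215056
small ((451.9610900878906, 193.42095947265625), (441.0910949707031, 64.07520294189453), 55.18306350708008) 1.0169646186215056
head ((512.8436889648438, -103.61919403076172), (124.76420593261719, 354.466796875), 78.0654525756836) 1.0169646186215056
```

View pics/crop.png

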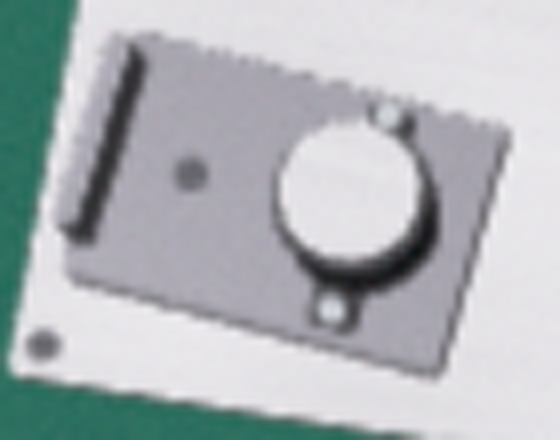

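The crop confirms the choice: the sled on the apron has its camera near the end facing the press, its push plate at the outer end, and a size of about 80x120. The plate rectangle (359.5x250.4) matches the given 360x250. Next I refine the sled pose and work out the approach.

```bash
cat >> h.py <<'E'
PSI=np.deg2rad(-8.45); PO=np.array([.5733,-.0950])
def Wp(x,y,z): # press mm -> world m
    c,s=np.cos(PSI),np.sin(PSI); return np.array([PO[0]+(c*x-s*y)/1e3,PO[1]+(s*x+c*y)/1e3,z/1e3])
def Pw(p):
    p=np.asarray(p); d=(p[...,:2]-PO)*1e3; c,s=np.cos(PSI),np.sin(PSI)
    return np.stack([c*d[...,0]+s*d[...,1],-s*d[...,0]+c*d[...,1],p[...,2]*1e3],-1)
def down(yaw_y): # tool pointing down, tool y at world angle (deg)
    a=np.deg2rad(yaw_y); y=np.array([np.cos(a),np.sin(a),0]); z=np.array([0,0,-1.]); return np.stack([np.cross(y,z),y,z],1)
def rel(pos,Rm=None):
    s=ctrl.sense(); R0=R.from_rotvec(s['tcp_rot']).as_matrix()
    t=R0.T@(np.asarray(pos)-s['ee_pos'])/.25
    r=np.zeros(3) if Rm is None else R.from_matrix(R0.T@Rm).as_rotvec()/(np.pi/2)
    print('rel',dict(zip(['x','y','z','ax','ay','az'],np.round(np.r_[t,r],4))),'pos',np.round(s['ee_pos'],4),'press',np.round(Pw(s['ee_pos']),1),'t',round(s['time_s'],2),'F',np.round(s['contact_force'],1),'w',round(s['width'],4))
E
python3 - <<'E'
from h import *
for n in('top','scene'):
    P=np.load(f'pics/{n}1_cl.npy'); d=np.load(f'pics/{n}1.npz')['d']; p=Pw(P)
    ok=(d>0)
    reg=ok&(p[...,0]>-115)&(p[...,0]<35)&(p[...,1]>110)&(p[...,1]<285)
    for lo,hi in((21,32),(53,64),(66,80)):
        k=reg&(p[...,2]>lo)&(p[...,2]<hi); q=p[k]
        if len(q)>10: print(n,lo,len(q),np.median(q,0).round(1),cv2.minAreaRect(q[:,:2].astype(np.float32)))
    k=ok&(p[...,2]>22)&(p[...,2]<36)&(p[...,0]>30)&(p[...,0]<75)&(p[...,1]>100)&(p[...,1]<270); q=p[k]
    for a in (120,180,240):
        w=q[abs(q[:,1]-a)<20]; print(n,'far rail top x range',a,w[:,0].min().round(1),w[:,0].max().round(1),np.median(w[:,2]).round(1))
    k=ok&(p[...,2]>170)&(p[...,2]<200)&(abs(p[...,1])<80); q=p[k]; print('head',cv2.minAreaRect(q[:,:2].astype(np.float32)))
    k=ok&(p[...,2]>30)&(p[...,2]<70)&(p[...,0]<-120)&(abs(p[...,1])<80)&(p[...,0]>-250); q=p[k]; print('dome',np.median(q,0) if len(q) else 0)
    k=ok&(p[...,2]>45)&(p[...,2]<65)&(p[...,1]<-70)&(p[...,1]>-170)&(p[...,0]>-20);q=p[k]; print('tin',np.median(q,0) if len(q) else 0)
print(Wp(-50,190,300)); rel(Wp(-50,190,330),down(75.4))
E
```

```text
top 21 1101 [-49.9 214.   27.5] ((-46.34999465942383, 201.7853240966797), (120.04220581054688, 80.5842056274414), 83.42208099365234)
top 53 148 [-51.5 254.9  59.8] ((-45.59521484375, 208.07235717773438), (108.21109008789062, 60.36681365966797), 83.77085876464844)
top 66 252 [-49.  176.8  73.6] ((-49.007843017578125, 176.7396240234375), (40.079246520996094, 40.747154235839844), 40.28718185424805)
top far rail top x range 120 40.3 53.7 30.4
top far rail top x range 180 40.5 54.0 30.4
top far rail top x range 240 40.7 54.0 30.2
head ((-120.41215515136719, -8.593589782714844), (130.88497924804688, 479.3450012207031), 84.39104461669922)
dome [-166.02871827    3.68815673   33.60667974]
tin [  49.27596671 -119.84516345   55.2960865 ]
scene 21 974 [-29.3 215.7  26.4] ((-43.472049713134766, 202.23001098632812), (119.83226776123047, 83.70064544677734), 83.52452850341797)
scene 53 197 [-30.8 193.2  58.8] ((-44.417850494384766, 209.54029846191406), (107.74860382080078, 58.69252395629883), 80.9864730834961)
scene 66 215 [-45.4 177.1  72.5] ((-46.032814025878906, 177.11630249023438), (39.2104377746582, 40.5781364440918), 77.37054443359375)
scene far rail top x range 120 43.1 57.4 29.4
scene far rail top x range 180 42.8 57.0 28.9
scene far rail top x range 240 42.4 58.3 29.1
head ((-262.93701171875, 1.19964599609375), (154.82501220703125, 771.829345703125), 89.09276580810547)
dome [-169.45146432   19.34504134   30.30890119]
tin [  56.38302576 -119.56206647   54.71988037]
[0.55176257 0.10028476 0.3       ]
rel {'x': np.float64(2.1672), 'y': np.float64(-1.6207), 'z': np.float64(-0.3949), 'ax': np.float64(-0.0002), 'ay': np.float64(-0.001), 'az': np.float64(-1.5572)} pos [ 0.2346 -0.4972  0.2307] press [-275.9 -447.6  230.7] t 0.1 F [-0.1  0.2 -0.1] w 0.0855
```

```bash
python3 -m inch '[{"z":-0.3},{"z":-0.45},{"x":0.3,"y":-0.22,"z":-0.45},{"x":0.6,"y":-0.45,"z":-0.45},{"x":1,"y":-0.75,"z":-0.45},{"x":1,"y":-0.75,"z":-0.45},{"x":1,"y":-0.75,"z":-0.45},{"x":1,"y":-0.75,"z":-0.45},{"x":1,"y":-0.75,"z":-0.45},{"x":1,"y":-0.75,"z":-0.45},{"x":1,"y":-0.75,"z":-0.45}]' | tail -c 600; python3 -c "
from h import *
rel(Wp(-40,257.4,180),down(75))"
```

```text
rel {'x': np.float64(2.35), 'y': np.float64(-1.822), 'z': np.float64(0.2054), 'ax': np.float64(-0.0002), 'ay': np.float64(-0.001), 'az': np.float64(-1.5527)} pos [ 0.2346 -0.4972  0.2307] press [-275.9 -447.6  230.7] t 0.1 F [-0.1  0.2 -0.1] w 0.0855invalid input
```

```bash
python3 -m inch '[{"x":0,"y":0,"z":-0.45,"ax":0,"ay":0,"az":0,"hand":0},{"x":0,"y":0,"z":-0.45,"ax":0,"ay":0,"az":0,"hand":0},{"x":0.3,"y":-0.22,"z":-0.45,"ax":0,"ay":0,"az":0,"hand":0},{"x":1,"y":-0.75,"z":-0.45,"ax":0,"ay":0,"az":0,"hand":0},{"x":1,"y":-0.75,"z":-0.45,"ax":0,"ay":0,"az":0,"hand":0},{"x":1,"y":-0.75,"z":-0.45,"ax":0,"ay":0,"az":0,"hand":0},{"x":1,"y":-0.75,"z":-0.45,"ax":0,"ay":0,"az":0,"hand":0},{"x":1,"y":-0.75,"z":-0.45,"ax":0,"ay":0,"az":0,"hand":0},{"x":1,"y":-0.75,"z":-0.45,"ax":0,"ay":0,"az":0,"hand":0},{"x":1,"y":-0.75,"z":-0.45,"ax":0,"ay":0,"az":0,"hand":0},{"x":1,"y":-0.75,"z":-0.45,"ax":0,"ay":0,"az":0,"hand":0}]' | tail -c 600; python3 -c "
from h import *
rel(Wp(-40,257.4,180),down(75))"
```

```text
time_s: 1.02
ee_pos: [0.382, -0.2176, 0.3444]
tcp_rot: [-3.064, -0.693, -0.002]
contact_force: [-0.2, 0.0, -0.4]
width: 0.0853
grasp_force: 0.0
rel {'x': np.float64(1.3433), 'y': np.float64(-1.0567), 'z': np.float64(0.6589), 'ax': np.float64(0.001), 'ay': np.float64(-0.0002), 'az': np.float64(-1.55)} pos [ 0.382  -0.2176  0.3444] press [-171.3 -149.3  344.4] t 1.02 F [-0.2  0.  -0.4] w 0.0853
```

```bash
python3 -m inch '[{"x":1,"y":-0.8,"z":0,"ax":0,"ay":0,"az":-1,"hand":0},{"x":1,"y":-0.8,"z":0,"ax":0,"ay":0,"az":-1,"hand":0},{"x":1,"y":-0.8,"z":0,"ax":0,"ay":0,"az":-1,"hand":0},{"x":1,"y":-0.8,"z":0,"ax":0,"ay":0,"az":-1,"hand":0},{"x":1,"y":-0.8,"z":0,"ax":0,"ay":0,"az":-1,"hand":0},{"x":1,"y":-0.8,"z":0,"ax":0,"ay":0,"az":-1,"hand":0},{"x":1,"y":-0.8,"z":0,"ax":0,"ay":0,"az":-1,"hand":0},{"x":1,"y":-0.8,"z":0,"ax":0,"ay":0,"az":-1,"hand":0},{"x":1,"y":-0.8,"z":0,"ax":0,"ay":0,"az":-1,"hand":0},{"x":1,"y":-0.8,"z":0,"ax":0,"ay":0,"az":-1,"hand":0},{"x":1,"y":-0.8,"z":0,"ax":0,"ay":0,"az":-1,"hand":0},{"x":1,"y":-0.8,"z":0,"ax":0,"ay":0,"az":-1,"hand":0},{"x":1,"y":-0.8,"z":0,"ax":0,"ay":0,"az":-1,"hand":0},{"x":1,"y":-0.8,"z":0,"ax":0,"ay":0,"az":-1,"hand":0},{"x":1,"y":-0.8,"z":0,"ax":0,"ay":0,"az":-1,"hand":0}]' | tail -c 600; python3 -c "
from h import *
rel(Wp(-40,257.4,180),down(75))"
```

```text
time_s: 2.27
ee_pos: [0.5216, 0.0659, 0.3434]
tcp_rot: [-1.686, -2.65, 0.001]
contact_force: [1.2, 0.2, -0.4]
width: 0.0857
grasp_force: 0.0
rel {'x': np.float64(0.2758), 'y': np.float64(0.3501), 'z': np.float64(0.6536), 'ax': np.float64(-0.0003), 'ay': np.float64(-0.0003), 'az': np.float64(-0.5546)} pos [0.5216 0.0659 0.3434] press [-74.8 151.6 343.4] t 2.27 F [ 1.2  0.2 -0.4] w 0.0857
```

```bash
python3 -m inch '[{"x":0.276,"y":0.35,"z":0,"ax":0,"ay":0,"az":-0.555,"hand":0},{"x":0.276,"y":0.35,"z":0.1,"ax":0,"ay":0,"az":-0.555,"hand":0},{"x":0.276,"y":0.35,"z":0.4,"ax":0,"ay":0,"az":-0.555,"hand":0},{"x":0.276,"y":0.35,"z":0.65,"ax":0,"ay":0,"az":-0.555,"hand":0},{"x":0.276,"y":0.35,"z":0.65,"ax":0,"ay":0,"az":-0.555,"hand":0},{"x":0.276,"y":0.35,"z":0.65,"ax":0,"ay":0,"az":-0.555,"hand":0},{"x":0.276,"y":0.35,"z":0.65,"ax":0,"ay":0,"az":-0.555,"hand":0},{"x":0.276,"y":0.35,"z":0.65,"ax":0,"ay":0,"az":-0.555,"hand":0},{"x":0.276,"y":0.35,"z":0.65,"ax":0,"ay":0,"az":-0.555,"hand":0},{"x":0.276,"y":0.35,"z":0.65,"ax":0,"ay":0,"az":-0.555,"hand":0}]' | tail -c 600; python3 - <<'E'
from h import *
rel(Wp(-40,257.4,32),down(75))
im,d,c=grab('wrist','wrist1.png'); p=Pw(cloud(d,c)); print(c['xyz'])
for lo,hi in((21,32),(53,64),(66,80)):
    k=(d>0)&(p[...,0]>-115)&(p[...,0]<35)&(p[...,1]>120)&(p[...,1]<285)&(p[...,2]>lo)&(p[...,2]<hi); q=p[k]
    if len(q)>10: print(lo,len(q),np.median(q,0).round(1),cv2.minAreaRect(q[:,:2].astype(np.float32)))
E
```

```text
time_s: 3.1
ee_pos: [0.5719, 0.1659, 0.1823]
tcp_rot: [0.413, 3.113, 0.001]
contact_force: [-0.3, -0.3, -0.4]
width: 0.085
grasp_force: 0.0
rel {'x': np.float64(0.0017), 'y': np.float64(-0.0024), 'z': np.float64(0.6013), 'ax': np.float64(0.0004), 'ay': np.float64(0.0011), 'az': np.float64(-0.0012)} pos [0.5719 0.1659 0.1823] press [-39.8 257.9 182.3] t 3.1 F [-0.3 -0.3 -0.4] w 0.085
[0.50825802 0.18254865 0.32437741]
21 6162 [-52.3 216.9  26.6] ((-44.50575256347656, 202.36572265625), (119.65662384033203, 80.30037689208984), 83.45359802246094)
53 1167 [-50.6 251.7  59.2] ((-44.16291046142578, 208.42303466796875), (106.59793853759766, 59.563350677490234), 83.50814056396484)
66 1883 [-48.1 178.1  72.5] ((-47.5242805480957, 177.6162109375), (41.092323303222656, 41.12635803222656), 48.28414535522461)
```

View pics/wrist1.png

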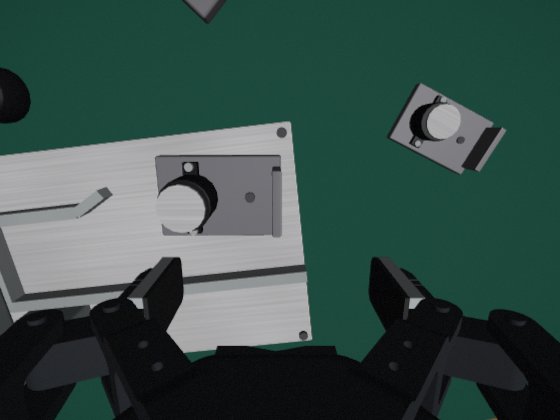

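The picture shows the sled at (220,195) with its push plate at (277,203). The small look-alike is at (440,130), and the near rail's flare is at (95,203). I half-close the fingers so they clear the camera housing, then go down.

```bash
python3 -m inch '[{"x":0.009,"y":0,"z":0,"ax":0,"ay":0,"az":0,"hand":0.5},{"x":0.009,"y":0,"z":0,"ax":0,"ay":0,"az":0,"hand":0.5},{"x":0.009,"y":0,"z":0.15,"ax":0,"ay":0,"az":0,"hand":0.5},{"x":0.009,"y":0,"z":0.25,"ax":0,"ay":0,"az":0,"hand":0.5},{"x":0.009,"y":0,"z":0.35,"ax":0,"ay":0,"az":0,"hand":0.5},{"x":0.009,"y":0,"z":0.45,"ax":0,"ay":0,"az":0,"hand":0.5},{"x":0.009,"y":0,"z":0.55,"ax":0,"ay":0,"az":0,"hand":0.5},{"x":0.009,"y":0,"z":0.6,"ax":0,"ay":0,"az":0,"hand":0.5},{"x":0.009,"y":0,"z":0.6,"ax":0,"ay":0,"az":0,"hand":0.5}]' | tail -c 600
```

```text
time_s: 3.9
ee_pos: [0.5674, 0.1664, 0.0287]
tcp_rot: [-0.406, -3.111, 0.002]
contact_force: [0.5, 0.0, -0.0]
width: 0.0429
grasp_force: 0.0
```

```bash
python3 -m inch '[{"x":0,"y":0,"z":0,"ax":0,"ay":0,"az":0,"hand":1},{"x":0,"y":0,"z":0,"ax":0,"ay":0,"az":0,"hand":1},{"x":0,"y":0,"z":0,"ax":0,"ay":0,"az":0,"hand":1},{"x":0,"y":0,"z":0,"ax":0,"ay":0,"az":0,"hand":1},{"x":0,"y":0,"z":0,"ax":0,"ay":0,"az":0,"hand":1},{"x":0,"y":0,"z":0,"ax":0,"ay":0,"az":0,"hand":1}]' | tail -c 600; python3 - <<'E'
from h import *
rel(Wp(0.5,259,33),down(81.55))
E
```

```text
time_s: 4.4
ee_pos: [0.57, 0.1669, 0.033]
tcp_rot: [0.404, 3.113, 0.002]
contact_force: [0.0, 0.2, 6.3]
width: 0.0068
grasp_force: 60.1
rel {'x': np.float64(-0.1677), 'y': np.float64(0.0202), 'z': np.float64(0.0003), 'ax': np.float64(0.0008), 'ay': np.float64(0.0018), 'az': np.float64(-0.0705)} pos [0.57   0.1669 0.033 ] press [-41.7 258.6  33. ] t 4.4 F [0.  0.2 6.3] w 0.0068
```

```bash
python3 -m inch '[{"x":-0.03,"y":0.003,"z":-0.004,"ax":0,"ay":0,"az":-0.02,"hand":1},{"x":-0.06,"y":0.006,"z":-0.004,"ax":0,"ay":0,"az":-0.035,"hand":1},{"x":-0.09,"y":0.009,"z":-0.004,"ax":0,"ay":0,"az":-0.05,"hand":1},{"x":-0.12,"y":0.012,"z":-0.004,"ax":0,"ay":0,"az":-0.07,"hand":1},{"x":-0.13,"y":0.012,"z":-0.004,"ax":0,"ay":0,"az":-0.07,"hand":1},{"x":-0.13,"y":0.012,"z":-0.004,"ax":0,"ay":0,"az":-0.07,"hand":1}]' | tail -c 600; python3 - <<'E'
from h import *
rel(Wp(-3.6,258,33),down(81.55))
im,d,c=grab('wrist','wrist2.png'); p=Pw(cloud(d,c))
for lo,hi in((21,32),(66,80)):
    k=(d>0)&(p[...,0]>-115)&(p[...,0]<36)&(p[...,1]>120)&(p[...,1]<243)&(p[...,2]>lo)&(p[...,2]<hi); q=p[k]
    print(lo,len(q),np.median(q,0).round(1),cv2.minAreaRect(q[:,:2].astype(np.float32)))
    if lo==21:
        for y in (150,165,180,200,220,235):
            w=q[abs(q[:,1]-y)<4]; print(y,np.percentile(w[:,0],[.5,99.5]).round(1) if len(w)>20 else 0)
k=(d>0)&(p[...,2]>22)&(p[...,2]<36)
for y in range(90,270,20):
    w=p[k&(p[...,0]>37)&(p[...,0]<70)&(abs(p[...,1]-y)<8)]; v=p[k&(p[...,0]<-30)&(p[...,0]>-100)&(abs(p[...,1]-(y-90))<8)]
    print(y,w[:,0].min().round(1) if len(w) else 0, y-90, v[:,0].max().round(1) if len(v) else 0)
E
```

```text
time_s: 4.9
ee_pos: [0.6019, 0.1613, 0.033]
tcp_rot: [0.234, 3.132, 0.001]
contact_force: [0.4, -0.4, 2.6]
width: 0.007
grasp_force: 59.6
rel {'x': np.float64(-0.0231), 'y': np.float64(0.0012), 'z': np.float64(-0.0), 'ax': np.float64(0.0003), 'ay': np.float64(0.0008), 'az': np.float64(-0.0013)} pos [0.6019 0.1613 0.033 ] press [ -9.4 257.7  33. ] t 4.9 F [ 0.4 -0.4  2.6] w 0.007
21 13497 [-28.9 207.8  26.6] ((-15.069616317749023, 191.93988037109375), (102.03264617919922, 63.2667236328125), 89.61904907226562)
150 [-46.7 -18.5]
165 [-46.6 -26.3]
180 [-46.6 -28.4]
200 [-46.3  11. ]
220 [-46.2  11.7]
235 [-46.2   4. ]
66 7826 [-11.5 176.3  72.5] ((-18.255014419555664, 196.28097534179688), (34.036781311035156, 89.59178924560547), 20.608110427856445)
90 0 0 0
110 41.6 20 0
130 43.1 40 0
150 0 60 0
170 0 80 0
190 42.1 100 0
210 0 120 0
230 0 140 -30.1
250 42.1 160 -30.0
```

View pics/wrist2.png

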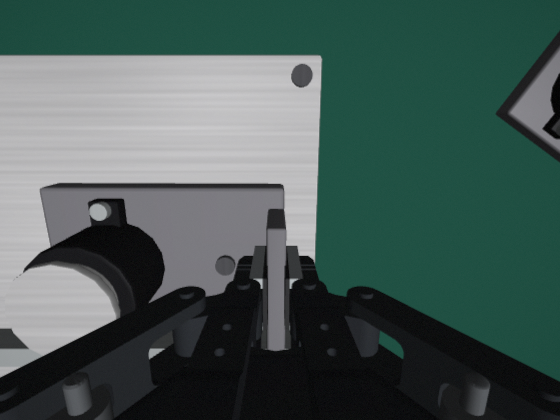

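```bash
python3 -m inch '[{"x":-0.015,"y":0,"z":0,"ax":0,"ay":0,"az":-0.004,"hand":1},{"x":-0.0265,"y":-0.01,"z":0,"ax":0,"ay":0,"az":-0.004,"hand":1},{"x":-0.0265,"y":-0.06,"z":0,"ax":0,"ay":0,"az":-0.004,"hand":1},{"x":-0.0265,"y":-0.12,"z":0,"ax":0,"ay":0,"az":-0.004,"hand":1},{"x":-0.0265,"y":-0.18,"z":0,"ax":0,"ay":0,"az":-0.004,"hand":1},{"x":-0.0265,"y":-0.24,"z":0,"ax":0,"ay":0,"az":-0.004,"hand":1},{"x":-0.0265,"y":-0.24,"z":0,"ax":0,"ay":0,"az":-0.004,"hand":1}]' | tail -c 600; python3 - <<'E'
from h import *
rel(Wp(-2.8,150,33),down(81.85))
for n in('top','scene','wrist'):
    im,d,c=grab(n,n+'3.png'); p=Pw(cloud(d,c)); ok=d>0
    k=ok&(p[...,2]>22)&(p[...,2]<36)
    A=[];B=[];N=[]
    for y in range(90,200,10):
        w=p[k&(abs(p[...,1]-y)<5)]; 
        a=w[(w[:,0]<-15)&(w[:,0]>-60)]; b=w[(w[:,0]>20)&(w[:,0]<75)]
        A.append(a[:,0].min() if len(a)>3 else np.nan); B.append(b[:,0].max() if len(b)>3 else np.nan)
    for y in range(35,60,6):
        w=p[k&(abs(p[...,1]-y)<4)&(p[...,0]<-30)&(p[...,0]>-75)]; N.append((w[:,0].min(),w[:,0].max()) if len(w)>2 else np.nan)
    print(n,'sled near edge',np.round(A,1),'rail outer',np.round(B,1)); print(N)
E
```

```text
time_s: 5.53
ee_pos: [0.599, 0.0988, 0.033]
tcp_rot: [0.226, 3.132, -0.002]
contact_force: [-0.7, -5.5, 5.4]
width: 0.0065
grasp_force: 60.2
rel {'x': np.float64(-0.0005), 'y': np.float64(-0.1819), 'z': np.float64(0.0), 'ax': np.float64(-0.0006), 'ay': np.float64(0.0008), 'az': np.float64(-0.0011)} pos [0.599  0.0988 0.033 ] press [ -3.1 195.5  33. ] t 5.53 F [-0.7 -5.5  5.4] w 0.0065
top sled near edge [-59.9 -40.9 -40.2 -41.  -41.1 -41.6 -41.2 -40.9 -26.3   nan   nan] rail outer [52.7 53.1 52.7 53.  54.  52.8 52.7 53.6 52.6 50.8  nan]
[(np.float64(-53.99351706021629), np.float64(-41.75661965897052)), (np.float64(-53.83491653243642), np.float64(-41.75661965897052)), (np.float64(-53.86672300925752), np.float64(-41.52772885059619)), (np.float64(-53.86672300925752), np.float64(-41.52772885059619)), (np.float64(-54.080441066244525), np.float64(-42.35476695807045))]
scene sled near edge [-59.8   nan   nan   nan   nan -38.8 -38.2 -36.7 -35.2 -25.9   nan] rail outer [57.  56.9 56.  56.4 57.  57.2 57.4 56.6 56.6 57.9 56.4]
[(np.float64(-50.048708270885946), np.float64(-49.06028316440499)), (np.float64(-50.048708270885946), np.float64(-39.22011683159333)), (np.float64(-52.9569663052469), np.float64(-38.82076808385297)), (np.float64(-52.9569663052469), np.float64(-37.57777265077756)), (np.float64(-52.54449882303772), np.float64(-39.23365703765805))]
wrist sled near edge [-60.  -39.8 -39.7 -39.8 -39.8 -39.8 -39.8 -39.8 -39.9 -39.8 -39.9] rail outer [ nan  nan  nan  nan 55.4 48.8  nan  nan  nan  nan 50.7]
[nan, nan, nan, nan, (np.float64(-41.80524831375505), np.float64(-40.53304044586452))]
```

```bash
python3 - <<'E'
import cv2
a=cv2.imread('pics/scene3.png')[180:340,200:400]
cv2.imwrite('pics/s3c.png',cv2.resize(a,None,fx=3.6,fy=3.6,interpolation=cv2.INTER_CUBIC))
E
```

```text
(no output)
```

View pics/s3c.png

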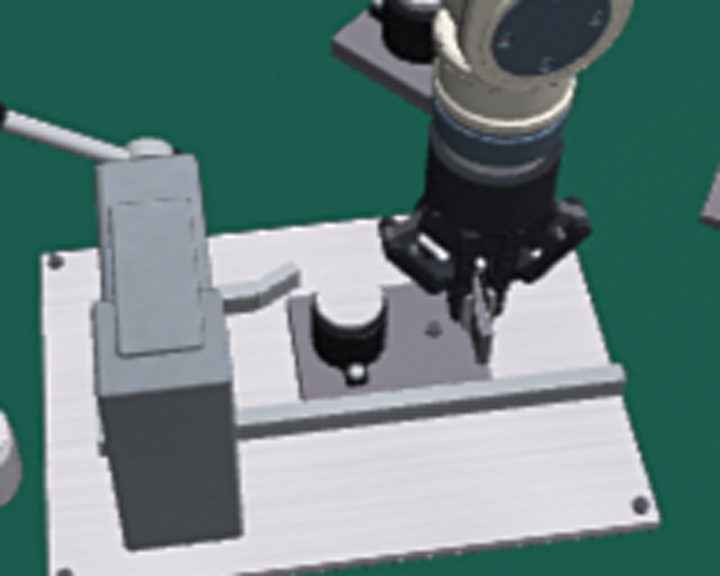

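The sled is gripped parallel to the channel with its nose in the flare, and the gap on the near side is about 1 mm. I slide it in.

```bash
python3 -m inch '[{"x":0,"y":-0.02,"z":0,"ax":0,"ay":0,"az":0,"hand":1},{"x":0,"y":-0.05,"z":0,"ax":0,"ay":0,"az":0,"hand":1},{"x":0,"y":-0.08,"z":0,"ax":0,"ay":0,"az":0,"hand":1},{"x":0,"y":-0.11,"z":0,"ax":0,"ay":0,"az":0,"hand":1},{"x":0,"y":-0.14,"z":0,"ax":0,"ay":0,"az":0,"hand":1},{"x":0,"y":-0.14,"z":0,"ax":0,"ay":0,"az":0,"hand":1}]' | tail -c 600; python3 - <<'E'
from h import *
rel(Wp(-3,110,33),down(81.85))
E
```

```text
time_s: 6.18
ee_pos: [0.5945, 0.0662, 0.033]
tcp_rot: [0.223, 3.132, 0.001]
contact_force: [-0.3, -0.3, 5.8]
width: 0.0067
grasp_force: 60.4
rel {'x': np.float64(0.002), 'y': np.float64(-0.2103), 'z': np.float64(-0.0002), 'ax': np.float64(0.0004), 'ay': np.float64(0.001), 'az': np.float64(-0.0001)} pos [0.5945 0.0662 0.033 ] press [ -2.8 162.6  33. ] t 6.18 F [-0.3 -0.3  5.8] w 0.0067
```

```bash
python3 -m inch '[{"x":0.001,"y":-0.03,"z":0,"ax":0,"ay":0,"az":0,"hand":1},{"x":0.001,"y":-0.06,"z":0,"ax":0,"ay":0,"az":0,"hand":1},{"x":0.001,"y":-0.09,"z":0,"ax":0,"ay":0,"az":0,"hand":1},{"x":0.001,"y":-0.12,"z":0,"ax":0,"ay":0,"az":0,"hand":1},{"x":0.001,"y":-0.15,"z":0,"ax":0,"ay":0,"az":0,"hand":1},{"x":0.001,"y":-0.18,"z":0,"ax":0,"ay":0,"az":0,"hand":1},{"x":0.001,"y":-0.21,"z":0,"ax":0,"ay":0,"az":0,"hand":1},{"x":0.001,"y":-0.22,"z":0,"ax":0,"ay":0,"az":0,"hand":1},{"x":0.001,"y":-0.22,"z":0,"ax":0,"ay":0,"az":0,"hand":1}]' | tail -c 600; python3 - <<'E'
from h import *
rel(Wp(-3,150,33),down(81.85))
E
```

```text
time_s: 6.93
ee_pos: [0.5865, 0.0122, 0.033]
tcp_rot: [0.223, 3.132, 0.001]
contact_force: [0.9, 1.2, 5.7]
width: 0.0067
grasp_force: 60.4
rel {'x': np.float64(0.0004), 'y': np.float64(0.1679), 'z': np.float64(-0.0), 'ax': np.float64(0.0005), 'ay': np.float64(0.001), 'az': np.float64(-0.0)} pos [0.5865 0.0122 0.033 ] press [ -2.7 108.   33. ] t 6.93 F [0.9 1.2 5.7] w 0.0067
```

```bash
python3 -m inch '[{"x":0,"y":0,"z":0,"ax":0,"ay":0,"az":0,"hand":0.7},{"x":0,"y":0,"z":0,"ax":0,"ay":0,"az":0,"hand":0.7},{"x":0,"y":0,"z":0,"ax":0,"ay":0,"az":0,"hand":0.7},{"x":0,"y":0,"z":-0.1,"ax":0,"ay":0,"az":0,"hand":0.7},{"x":0,"y":0,"z":-0.2,"ax":0,"ay":0,"az":0,"hand":0.7},{"x":0,"y":0,"z":-0.22,"ax":0,"ay":0,"az":0,"hand":0.7},{"x":0,"y":0.1,"z":-0.22,"ax":0,"ay":0,"az":0,"hand":1},{"x":0,"y":0.16,"z":-0.22,"ax":0,"ay":0,"az":0,"hand":1},{"x":0,"y":0.16,"z":-0.22,"ax":0,"ay":0,"az":0,"hand":1},{"x":0,"y":0.16,"z":-0.22,"ax":0,"ay":0,"az":0,"hand":1},{"x":0,"y":0.16,"z":-0.1,"ax":0,"ay":0,"az":0,"hand":1},{"x":0,"y":0.16,"z":0.01,"ax":0,"ay":0,"az":0,"hand":1},{"x":0,"y":0.16,"z":0.01,"ax":0,"ay":0,"az":0,"hand":1}]' | tail -c 600; python3 - <<'E'
from h import *
rel(Wp(0,100,36),down(81.55))
im,d,c=grab('wrist','wrist4.png'); p=Pw(cloud(d,c)); k=(d>0)&(p[...,2]>22)&(p[...,2]<34)&(abs(p[...,0])<60)&(p[...,1]>40)
q=p[k]; 
for y in range(60,130,10):
    w=q[abs(q[:,1]-y)<5]; print(y, w[:,0].min().round(1) if len(w) else 0, end='; ')
w=p[(d>0)&(p[...,2]>53)&(p[...,2]<64)&(abs(p[...,0])<32)&(p[...,1]>90)]; print('push plate y',np.percentile(w[:,1],[2,50,98]))
E
```

```text
time_s: 8.02
ee_pos: [0.5886, 0.0509, 0.0251]
tcp_rot: [-0.223, -3.126, 0.001]
contact_force: [-1.4, -0.9, -1.5]
width: 0.0004
grasp_force: 0.0
rel {'x': np.float64(-0.024), 'y': np.float64(-0.1864), 'z': np.float64(-0.0437), 'ax': np.float64(-0.0006), 'ay': np.float64(-0.0048), 'az': np.float64(0.0031)} pos [0.5886 0.0509 0.0251] press [ -6.3 146.6  25.1] t 8.02 F [-1.4 -0.9 -1.5] w 0.0004
60 -53.5; 70 -59.4; 80 -59.9; 90 -59.9; 100 -39.6; 110 -39.5; 120 0; push plate y [104.03231095 110.89406484 152.1171041 ]
```

```bash
python3 -m inch '[{"x":-0.024,"y":-0.02,"z":-0.03,"ax":0,"ay":0,"az":0.003,"hand":1},{"x":-0.024,"y":-0.05,"z":-0.03,"ax":0,"ay":0,"az":0.003,"hand":1},{"x":-0.024,"y":-0.07,"z":-0.03,"ax":0,"ay":0,"az":0.003,"hand":1},{"x":-0.024,"y":-0.09,"z":-0.03,"ax":0,"ay":0,"az":0.003,"hand":1},{"x":-0.024,"y":-0.11,"z":-0.03,"ax":0,"ay":0,"az":0.003,"hand":1},{"x":-0.024,"y":-0.13,"z":-0.03,"ax":0,"ay":0,"az":0.003,"hand":1},{"x":-0.024,"y":-0.15,"z":-0.03,"ax":0,"ay":0,"az":0.003,"hand":1},{"x":-0.024,"y":-0.165,"z":-0.03,"ax":0,"ay":0,"az":0.003,"hand":1},{"x":-0.024,"y":-0.165,"z":-0.03,"ax":0,"ay":0,"az":0.003,"hand":1}]' | tail -c 600; python3 - <<'E'
from h import *
rel(Wp(0,100,33),down(81.55))
im,d,c=grab('wrist','wrist5.png'); p=Pw(cloud(d,c))
w=p[(d>0)&(p[...,2]>53)&(p[...,2]<61)&(abs(p[...,0])<32)&(p[...,1]>60)&(p[...,1]<130)]; print('push plate y',np.percentile(w[:,1],[2,50,98]))
w=p[(d>0)&(p[...,2]>22)&(p[...,2]<32)&(p[...,0]<-15)&(p[...,0]>-45)&(p[...,1]>40)]; print(w[:,1].max() if len(w) else 0)
E
```

```text
time_s: 8.82
ee_pos: [0.592, 0.0092, 0.038]
tcp_rot: [0.231, 3.132, 0.0]
contact_force: [0.8, 0.1, 0.4]
width: 0.0001
grasp_force: 0.5
rel {'x': np.float64(0.0127), 'y': np.float64(-0.0231), 'z': np.float64(0.0201), 'ax': np.float64(0.0002), 'ay': np.float64(0.0008), 'az': np.float64(0.0002)} pos [0.592  0.0092 0.038 ] press [  3.2 105.8  38. ] t 8.82 F [0.8 0.1 0.4] w 0.0001
push plate y [ 83.97748009  88.96949399 116.56487962]
91.85972767946487
```

```bash
python3 -m inch '[{"x":0.01,"y":-0.01,"z":0,"ax":0,"ay":0,"az":0,"hand":1},{"x":0.01,"y":-0.018,"z":0,"ax":0,"ay":0,"az":0,"hand":1},{"x":0.01,"y":-0.024,"z":0,"ax":0,"ay":0,"az":0,"hand":1},{"x":0.01,"y":-0.024,"z":0,"ax":0,"ay":0,"az":0,"hand":1}]' | tail -c 600; python3 -m inch '[{"x":0,"y":-0.003,"z":0,"ax":0,"ay":0,"az":0,"hand":1},{"x":0,"y":-0.005,"z":0,"ax":0,"ay":0,"az":0,"hand":1},{"x":0,"y":-0.005,"z":0,"ax":0,"ay":0,"az":0,"hand":1}]' | tail -c 300
```

```text
time_s: 9.2
ee_pos: [0.5886, 0.0044, 0.0375]
tcp_rot: [0.23, 3.132, 0.001]
contact_force: [2.6, 3.0, 2.3]
width: 0.0003
grasp_force: 1.8
time_s: 9.45
ee_pos: [0.5885, 0.0034, 0.0376]
tcp_rot: [0.229, 3.132, 0.001]
contact_force: [2.0, 4.6, 2.3]
width: 0.0001
grasp_force: 2.5
```

```bash
python3 -m inch '[{"x":0,"y":-0.005,"z":0,"ax":0,"ay":0,"az":0,"hand":1},{"x":0,"y":-0.008,"z":0,"ax":0,"ay":0,"az":0,"hand":1},{"x":0,"y":-0.008,"z":0,"ax":0,"ay":0,"az":0,"hand":1}]' | tail -c 300; python3 - <<'E'
from h import *
rel(Wp(0,100,33),down(81.55))
im,d,c=grab('wrist','wrist6.png'); p=Pw(cloud(d,c))
w=p[(d>0)&(p[...,2]>22)&(p[...,2]<32)&(p[...,0]<-15)&(p[...,0]>-45)&(p[...,1]>40)]; print(w[:,1].max() if len(w) else 0)
E
```

```text
time_s: 9.7
ee_pos: [0.5885, 0.0025, 0.0376]
tcp_rot: [0.228, 3.132, 0.005]
contact_force: [4.1, 10.0, 2.6]
width: -0.0003
grasp_force: 5.6
rel {'x': np.float64(0.0029), 'y': np.float64(0.0051), 'z': np.float64(0.0184), 'ax': np.float64(0.002), 'ay': np.float64(0.0008), 'az': np.float64(0.0013)} pos [0.5885 0.0025 0.0376] press [ 0.7 98.7 37.6] t 9.7 F [ 4.1 10.   2.6] w -0.0003
84.7993308900703
```

The sled's end face reads y = 84.8 (home is 85) and the force is rising, so it is against the stop. I give one firmer push, then back off and look.

```bash
python3 -m inch '[{"x":0,"y":-0.006,"z":0,"ax":0,"ay":0,"az":0,"hand":1},{"x":0,"y":-0.01,"z":0,"ax":0,"ay":0,"az":0,"hand":1},{"x":0,"y":-0.01,"z":0,"ax":0,"ay":0,"az":0,"hand":1}]' | tail -c 300; python3 -m inch '[{"x":0,"y":0.05,"z":0,"ax":0,"ay":0,"az":0,"hand":1},{"x":0,"y":0.1,"z":0,"ax":0,"ay":0,"az":0,"hand":1},{"x":0,"y":0.14,"z":-0.1,"ax":0,"ay":0,"az":0,"hand":1},{"x":0,"y":0.14,"z":-0.5,"ax":0,"ay":0,"az":0,"hand":1},{"x":0,"y":0.14,"z":-1,"ax":0,"ay":0,"az":0,"hand":1},{"x":0,"y":0.14,"z":-1,"ax":0,"ay":0,"az":0,"hand":1},{"x":0,"y":0.14,"z":-1,"ax":0,"ay":0,"az":0,"hand":1},{"x":0,"y":0.14,"z":-1,"ax":0,"ay":0,"az":0,"hand":1},{"x":0,"y":0.14,"z":-1,"ax":0,"ay":0,"az":0,"hand":1}]' | tail -c 300; python3 - <<'E'
from h import *
for n in('top','scene','wrist'):
    im,d,c=grab(n,n+'7.png'); p=Pw(cloud(d,c)); ok=d>0
    w=p[ok&(p[...,2]>22)&(p[...,2]<32)&(abs(p[...,0])<36)&(p[...,1]>30)&(p[...,1]<100)]
    print(n,len(w),'rear y',np.percentile(w[:,1],99.5) if len(w) else 0)
    for x in(-30,-15,15,30):
        v=w[abs(w[:,0]-x)<6]; print(x,np.percentile(v[:,1],99.5).round(1) if len(v)>3 else 0,end='; ')
    w=p[ok&(p[...,2]>53)&(p[...,2]<64)&(abs(p[...,0])<36)&(p[...,1]>60)&(p[...,1]<100)]
    print('pushplate',cv2.minAreaRect(w[:,:2].astype(np.float32)) if len(w)>5 else 0)
    g=p[ok&(p[...,2]>170)&(p[...,2]<260)&(p[...,0]>-90)&(p[...,0]<-47)&(p[...,1]<-20)&(p[...,1]>-170)]
    if len(g)>20:
        for y in(-40,-60,-80,-100,-110,-120,-130): 
            v=g[abs(g[:,1]-y)<6]; print('lever',y,np.median(v,0).round(1) if len(v) else 0,v[:,2].max().round(1) if len(v) else 0)
g=Wp(-65,-140*np.cos(.6),140+140*np.sin(.6)); print('grip',g); rel(g)
print(ctrl.sense()['joints'])
E
```

```text
time_s: 10.0
ee_pos: [0.5888, 0.0021, 0.0379]
tcp_rot: [0.226, 3.131, 0.011]
contact_force: [7.2, 22.1, 4.9]
width: -0.0004
grasp_force: 11.3
time_s: 10.75
ee_pos: [0.593, 0.0333, 0.293]
tcp_rot: [0.23, 3.127, -0.002]
contact_force: [1.0, 0.1, -0.3]
width: 0.0002
grasp_force: 0.0
top 439 rear y 70.40618780575039
-30 64.5; -15 66.8; 15 68.8; 30 71.1; pushplate 0
lever -40 [-66.4 -40.7 174.4] 180.3
lever -60 [-67.  -60.2 186.9] 191.9
lever -80 [-66.9 -81.  206.6] 213.0
lever -100 [ -67.3 -100.   219.7] 227.9
lever -110 [ -67.1 -109.8  226.5] 235.4
lever -120 [ -67.2 -120.   232.8] 243.1
lever -130 [ -68.  -129.5  239.2] 245.4
scene 454 rear y 83.22985135649606
-30 76.2; -15 76.9; 15 76.9; 30 84.1; pushplate ((2.040668487548828, 80.87948608398438), (61.86130905151367, 7.93728494644165), 0.026677239686250687)
lever -40 [-60.6 -41.1 173.7] 178.0
lever -60 [-59.2 -60.  185.3] 191.8
lever -80 [-58.4 -80.6 203.7] 213.1
lever -100 [-55.7 -99.8 216.9] 226.5
lever -110 [ -55.7 -110.5  224.1] 233.8
lever -120 [ -55.8 -120.1  231.3] 239.9
lever -130 [ -55.9 -129.8  237.2] 244.8
wrist 1853 rear y 84.77918192207872
-30 84.8; -15 84.8; 15 84.8; 30 84.7; pushplate ((0.4149456024169922, 80.74813079833984), (8.26230239868164, 60.289772033691406), 89.89305114746094)
lever -40 [-64.  -41.1 173.7] 179.1
lever -60 [-64.1 -60.4 186.4] 193.5
lever -80 [-58.8 -75.1 194. ] 195.4
lever -100 0 0
lever -110 0 0
lever -120 0 0
lever -130 0 0
grip [ 0.49202641 -0.19974115  0.21904995]
rel {'x': np.float64(0.2636), 'y': np.float64(-0.9808), 'z': np.float64(0.2781), 'ax': np.float64(0.0), 'ay': np.float64(0.0), 'az': np.float64(0.0)} pos [0.5929 0.0333 0.2886] press [  0.5 129.8 288.6] t 10.9 F [0.5 0.2 0.5] w -0.0
[-8.47375948e-02  3.26771037e-01  2.62593852e-01  1.50429123e+00
 -8.69859178e-04  6.19145192e-02]
```

View pics/scene7.png

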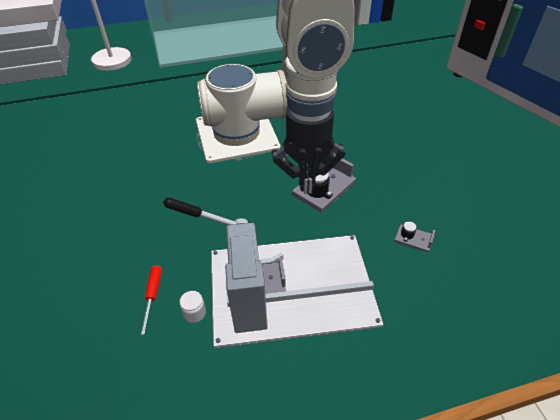

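The scene picture shows the sled under the head at (275,277), with its push plate in front. Measured, the push plate centre is at (0.4, 80.7), against (0, 81) at home, and it sits square. The lever is up, with its grip at (183,207). Next I go over the grip with the fingers shut.

```bash
python3 -m inch '[{"x":0.1,"y":-0.1,"z":-0.04,"ax":0,"ay":0,"az":0,"hand":1},{"x":0.262,"y":-1,"z":-0.04,"ax":0,"ay":0,"az":0,"hand":1},{"x":0.262,"y":-1,"z":-0.04,"ax":0,"ay":0,"az":0,"hand":1},{"x":0.262,"y":-1,"z":-0.04,"ax":0,"ay":0,"az":0,"hand":1},{"x":0.262,"y":-1,"z":-0.04,"ax":0,"ay":0,"az":0,"hand":1},{"x":0.262,"y":-1,"z":-0.04,"ax":0,"ay":0,"az":0,"hand":1},{"x":0.262,"y":-1,"z":-0.04,"ax":0,"ay":0,"az":0,"hand":1},{"x":0.262,"y":-1,"z":-0.04,"ax":0,"ay":0,"az":0,"hand":1},{"x":0.262,"y":-1,"z":-0.04,"ax":0,"ay":0,"az":0,"hand":1},{"x":0.262,"y":-1,"z":-0.04,"ax":0,"ay":0,"az":0,"hand":1},{"x":0.262,"y":-1,"z":-0.04,"ax":0,"ay":0,"az":0,"hand":1}]' | tail -c 300; python3 - <<'E'
from h import *
rel(Wp(-65.5,-121,260),down(81.55))
rel(Wp(-65.5,-125,117),down(81.55))
im,d,c=grab('wrist','wrist8.png'); p=Pw(cloud(d,c)); g=p[(d>0)&(p[...,2]>190)&(p[...,2]<260)&(p[...,0]>-95)&(p[...,0]<-40)&(p[...,1]<-90)&(p[...,1]>-170)]
print(len(g),g.min(0),g.max(0))
E
```

```text
time_s: 11.82
ee_pos: [0.4914, -0.2035, 0.2967]
tcp_rot: [-0.228, -3.132, -0.001]
contact_force: [0.7, 0.4, 0.7]
width: -0.0
grasp_force: 0.0
rel {'x': np.float64(0.0017), 'y': np.float64(-0.0065), 'z': np.float64(0.1466), 'ax': np.float64(0.0003), 'ay': np.float64(-0.0007), 'az': np.float64(0.0012)} pos [ 0.4914 -0.2035  0.2967] press [ -65.  -119.4  296.7] t 11.82 F [0.7 0.4 0.7] w -0.0
rel {'x': np.float64(0.001), 'y': np.float64(-0.0228), 'z': np.float64(0.7186), 'ax': np.float64(0.0003), 'ay': np.float64(-0.0007), 'az': np.float64(0.0012)} pos [ 0.4914 -0.2035  0.2967] press [ -65.  -119.4  296.7] t 11.82 F [0.7 0.4 0.7] w -0.0
2299 [ -75.24082241 -147.01982259  199.62350411] [-53.9948617  -90.01377363 245.10714741]
```

```bash
python3 -m inch '[{"x":0,"y":0,"z":0.12,"ax":0,"ay":0,"az":0,"hand":1},{"x":0,"y":0,"z":0.18,"ax":0,"ay":0,"az":0,"hand":1},{"x":0,"y":0,"z":0.22,"ax":0,"ay":0,"az":0,"hand":1},{"x":0,"y":0,"z":0.26,"ax":0,"ay":0,"az":0,"hand":1},{"x":0,"y":0,"z":0.3,"ax":0,"ay":0,"az":0,"hand":1},{"x":0,"y":0,"z":0.35,"ax":0,"ay":0,"az":0,"hand":1}]' | tail -c 300; python3 -m inch '[{"x":0,"y":-0.005,"z":0.05,"ax":0,"ay":0,"az":0,"hand":1},{"x":0,"y":-0.01,"z":0.1,"ax":0,"ay":0,"az":0,"hand":1},{"x":0,"y":-0.015,"z":0.15,"ax":0,"ay":0,"az":0,"hand":1},{"x":0,"y":-0.02,"z":0.2,"ax":0,"ay":0,"az":0,"hand":1},{"x":0,"y":-0.022,"z":0.25,"ax":0,"ay":0,"az":0,"hand":1},{"x":0,"y":-0.022,"z":0.29,"ax":0,"ay":0,"az":0,"hand":1},{"x":0,"y":-0.022,"z":0.29,"ax":0,"ay":0,"az":0,"hand":1}]' | tail -c 300; python3 - <<'E'
from h import *
rel(Wp(-65.5,-125,117))
E
```

```text
time_s: 12.37
ee_pos: [0.4921, -0.2047, 0.2104]
tcp_rot: [0.229, 3.131, -0.002]
contact_force: [0.0, -1.6, 5.6]
width: -0.0002
grasp_force: 2.2
time_s: 12.95
ee_pos: [0.4913, -0.2112, 0.1371]
tcp_rot: [0.231, 3.131, -0.004]
contact_force: [0.1, -5.4, 8.2]
width: 0.0002
grasp_force: 4.3
rel {'x': np.float64(0.0059), 'y': np.float64(0.0084), 'z': np.float64(0.0803), 'ax': np.float64(0.0), 'ay': np.float64(0.0), 'az': np.float64(0.0)} pos [ 0.4913 -0.2112  0.1371] press [ -64.1 -127.   137.1] t 12.95 F [ 0.1 -5.4  8.2] w 0.0002
```

Now the last bit, in small steps until the force shows the stop.

```bash
python3 -m inch '[{"x":0.002,"y":0,"z":0.02,"ax":0,"ay":0,"az":0,"hand":1},{"x":0.002,"y":0,"z":0.04,"ax":0,"ay":0,"az":0,"hand":1},{"x":0.002,"y":0,"z":0.06,"ax":0,"ay":0,"az":0,"hand":1},{"x":0.002,"y":0,"z":0.075,"ax":0,"ay":0,"az":0,"hand":1},{"x":0.002,"y":0,"z":0.075,"ax":0,"ay":0,"az":0,"hand":1}]' | tail -c 300;  python3 -m inch '[{"x":0,"y":0,"z":0.01,"ax":0,"ay":0,"az":0,"hand":1},{"x":0,"y":0,"z":0.015,"ax":0,"ay":0,"az":0,"hand":1},{"x":0,"y":0,"z":0.015,"ax":0,"ay":0,"az":0,"hand":1}]' | tail -c 300
```

```text
time_s: 13.37
ee_pos: [0.4914, -0.2102, 0.1196]
tcp_rot: [0.229, 3.13, -0.001]
contact_force: [1.4, 1.5, 11.5]
width: 0.0001
grasp_force: 5.2
time_s: 13.62
ee_pos: [0.4915, -0.2098, 0.1162]
tcp_rot: [0.229, 3.129, -0.001]
contact_force: [1.0, 3.2, 13.6]
width: 0.0001
grasp_force: 5.4
```

```bash
python3 -m inch '[{"x":0,"y":0,"z":0.01,"ax":0,"ay":0,"az":0,"hand":1},{"x":0,"y":0,"z":0.016,"ax":0,"ay":0,"az":0,"hand":1},{"x":0,"y":0,"z":0.016,"ax":0,"ay":0,"az":0,"hand":1}]' | tail -c 300;  python3 -m inch '[{"x":0,"y":0,"z":0.008,"ax":0,"ay":0,"az":0,"hand":1},{"x":0,"y":0,"z":0.012,"ax":0,"ay":0,"az":0,"hand":1},{"x":0,"y":0,"z":0.012,"ax":0,"ay":0,"az":0,"hand":1}]' | tail -c 300
```

```text
time_s: 13.87
ee_pos: [0.4917, -0.21, 0.113]
tcp_rot: [0.229, 3.128, -0.002]
contact_force: [-1.0, 3.8, 20.4]
width: -0.0002
grasp_force: 8.6
time_s: 14.12
ee_pos: [0.492, -0.2099, 0.112]
tcp_rot: [0.228, 3.126, -0.003]
contact_force: [-6.4, 7.7, 37.9]
width: -0.0
grasp_force: 16.9
```

The force has risen to 38 N and the height has stalled, so the lever is at its stop. I hold briefly, then go up with the lever.

```bash
python3 -m inch '[{"x":0,"y":0,"z":0,"ax":0,"ay":0,"az":0,"hand":1},{"x":0,"y":0,"z":0,"ax":0,"ay":0,"az":0,"hand":1},{"x":0,"y":0,"z":-0.06,"ax":0,"ay":0,"az":0,"hand":1},{"x":0,"y":0.005,"z":-0.12,"ax":0,"ay":0,"az":0,"hand":1},{"x":0,"y":0.01,"z":-0.18,"ax":0,"ay":0,"az":0,"hand":1},{"x":0,"y":0.015,"z":-0.24,"ax":0,"ay":0,"az":0,"hand":1},{"x":0,"y":0.02,"z":-0.3,"ax":0,"ay":0,"az":0,"hand":1},{"x":0,"y":0.02,"z":-0.36,"ax":0,"ay":0,"az":0,"hand":1},{"x":0,"y":0.02,"z":-0.42,"ax":0,"ay":0,"az":0,"hand":1},{"x":0,"y":0.02,"z":-0.48,"ax":0,"ay":0,"az":0,"hand":1},{"x":0,"y":0.02,"z":-0.54,"ax":0,"ay":0,"az":0,"hand":1},{"x":0,"y":0.02,"z":-0.65,"ax":0,"ay":0,"az":0,"hand":1},{"x":0,"y":0.02,"z":-0.8,"ax":0,"ay":0,"az":0,"hand":1},{"x":0,"y":0.02,"z":-0.8,"ax":0,"ay":0,"az":0,"hand":1}]' | tail -c 300; python3 - <<'E'
from h import *
rel(Wp(0.5,129.8,288),down(81.55))
for n in('scene','wrist'):
    im,d,c=grab(n,n+'9.png'); p=Pw(cloud(d,c)); ok=d>0
    w=p[ok&(p[...,2]>53)&(p[...,2]<64)&(abs(p[...,0])<36)&(p[...,1]>60)&(p[...,1]<100)]
    print('pushplate',cv2.minAreaRect(w[:,:2].astype(np.float32)) if len(w)>5 else 0)
    g=p[ok&(p[...,2]>90)&(p[...,2]<260)&(p[...,0]>-80)&(p[...,0]<-47)&(p[...,1]<-20)&(p[...,1]>-170)]
    for y in(-60,-100,-120): 
            v=g[abs(g[:,1]-y)<6]; print('lever',y,np.median(v,0).round(1) if len(v) else 0,v[:,2].max().round(1) if len(v) else 0)
E
```

```text
time_s: 15.28
ee_pos: [0.4921, -0.2055, 0.3141]
tcp_rot: [0.229, 3.125, -0.007]
contact_force: [0.4, 0.7, 0.7]
width: -0.0
grasp_force: 0.0
rel {'x': np.float64(-0.2585), 'y': np.float64(1.0043), 'z': np.float64(0.1031), 'ax': np.float64(-0.0023), 'ay': np.float64(0.0053), 'az': np.float64(0.0008)} pos [ 0.4921 -0.2055  0.3141] press [ -64.  -121.3  314.1] t 15.28 F [0.4 0.7 0.7] w -0.0
pushplate ((1.4995994567871094, 80.92806243896484), (8.071422576904297, 60.0724983215332), 89.9993896484375)
lever -60 [-59.6 -59.9 185.4] 191.7
lever -100 [-55.7 -99.9 216.6] 224.8
lever -120 [ -55.7 -119.6  230.3] 239.5
pushplate ((-19.480335235595703, 80.46324920654297), (19.72901725769043, 8.903637886047363), 0.3729519248008728)
lever -60 [-65.7 -60.1 186.3] 192.0
lever -100 [ -67.4 -100.2  218.8] 225.8
lever -120 [ -67.5 -120.   232.4] 239.8
```

View pics/scene9.png

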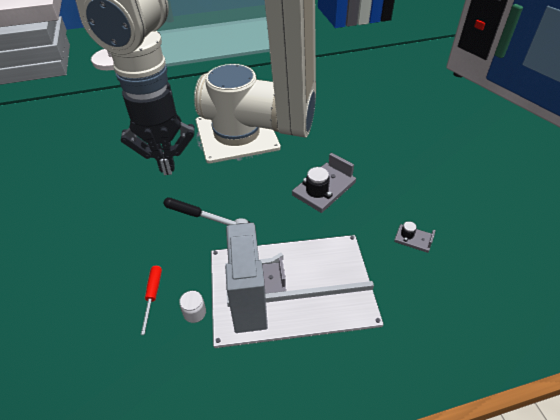

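The lever is back up with its grip at (183,207), where it started. The sled is home at (275,277), and the tin and screwdriver haven't moved. I hand the job in.

```bash
python3 -c "
from workcell import ctrl
print(ctrl.finish_job())"
```

```text
the job is handed in; nothing more can be done
None
```

I handed the job in at about 15 s: the middle-sized sled measured home against the end stop, the lever went to its stop and sprang back up. I did not measure the cover itself; that it is pressed home rests on the lever reaching its stop (38 N with the tool stalled). The bystanders were not touched, and no verdict came back.

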